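# Pry the yellow terminal cover off

### The job

Take the red-handled pry tool from its wooden stand, put its blade down into the notch behind the top edge of the yellow cover and pry the cover off its box with the tool, not with the fingers, so that it drops and lies on the bench. Then put the tool back upright in its stand and let go. Leave the blue cover snapped on its box.

Things in the scene. Friction and masses are not known exactly. Their poses are not given: they have to be found in the camera images.
- pry_tool: Flat pry tool upright in the stand, about 0.18 kg. Origin: lower end of the blade, 15 mm above the bench at the start; z up. Steel blade 5 (x) x 18 (y) mm, z 0 to 60; guard plate 44 x 54 mm, z 60 to 66; red handle 26 x 32 mm, z 66 to 146. Grip the handle's middle (z 106) across x, so that it cannot turn in the fingers. Same when turned half round z.
- tool_stand: Wooden block fixed to the bench, 70 x 80 x 75 mm (x, y, high), with a slot 21 x 34 mm (x, y) straight down through its middle. Origin: centre of its underside. The blade hangs in the slot, its flat facing along the stand's x, and the tool's guard plate rests on the block's top.
- yellow_cover: Yellow plastic snap-fit cover, upright plate 4 (x) x 90 (y) x 87 (z) mm, 60 g. Origin: middle of its foot, 8 mm above the bench; x points out of its box, away from the robot within 20 degrees. Two sprung balls 62 mm above the foot hold it; 5 to 15 N behind its upper part, moving it out 6 mm, frees it: it topples outwards onto the bench by itself.
- yellow_notch (a point): Middle of the notch's mouth in the grey metal box that carries the yellow cover: 50 mm wide (y), 16 mm across (x, the cover on its +x side), over 80 mm deep. Level with the box's and cover's top, 95 mm above the bench; axes as the cover's. The box is fixed, 136 mm wide over its glands, and reaches 78 mm to -x. Blade 38 mm down, then lean the handle to -x by 30 degrees about here.
- blue_cover: The same cover in blue on a second, identical box: it must stay on. Origin and axes as for the yellow cover.
Not all that is in view belongs to the job. Leave any green or purple look-alike of the pry_tool alone.

How it is judged:
By the outcome, as a careful person would: the job done as asked, in the order asked, and still so for the second after the job is handed in, with the robot touching nothing.
It also fails if it takes over 45 s, if anything falls off the work surface, if the arm or the gripper's body presses on something with over 40 N, if the wrist force passes 120 N, or if a joint passes its speed limit or range.

### The arm

A 6-joint arm with a two-finger parallel gripper is mounted at the origin on the work surface. World frame = base frame: x ahead of the robot, y to its left, z up, the work surface at z = 0. Lengths are in mm, angles in rad, forces in N, time in s.
With the tool pointing down it reaches from about 275 to 750 mm from the base axis. Payload 10.2 kg.
Tool frame: the origin (TCP) lies on the front face of the gripper's body, between the roots of the fingers; the fingertips stand 73 mm ahead of it and the grasp point (between the pads) lies 54 mm ahead of it; z points along the fingers, y is the line along which they close (so a half turn about z gives the same grasp; the last joint's range is limited). The gripper opens to 85 mm and grips with 20 to 120 N. Pads are 22 mm wide; open, the fingers measure 114 mm over their backs; the gripper's body (76 mm by 85 mm) begins 54 mm behind the grasp point. The pads swing forward as they close: fully open they stand 13 mm farther back than shut.
Start: joints at [1.036, 0.313, 1.498, -0, 1.331, -0.223], TCP at [161.069, 499.689, 303.894] pointing down, gripper open.
Joint ranges: [-2.94, 2.94], [-0.97, 2.17], [0.19, 2.56], [-1.23, 4.37], [0.02, 3.11], [-2.88, 2.88]. Speed limits (rad/s): [2.39, 2.39, 3.01, 3.14, 3.14, 3.14].

### API

Orientations are given as a unit quaternion [w, x, y, z].
In Python, from rig import * gives the robot as it stands.
- The arm moves only by the tool step_arm, never from a script. Its argument "plan" is a list of rows, each an object with "offset": the shift along the tool's x, y, z in cm, a list of three; "rot": the turn, a rotation vector about the tool's x, y, z in degrees, a list of three; "gripper": the finger opening in cm, from 0 to 8.54. In form: [{"offset": [x, y, z], "rot": [wx, wy, wz], "gripper": gripper}, ...]. A call has 1 to 12 rows; each row is the pose to reach, as a shift and turn from the pose commanded when the call began, along the tool's axes at that moment; what a row does not reach only later rows make up. A row lasts 1/10 s, in which the tool goes at most 50 mm and 8.59 degrees, less where a joint would pass 70% of its speed; a pose out of reach is approached as far as the arm can. A call with a gripper value outside its range is refused whole. The fingers move at their own pace and stop on an object; "squeeze" is the grip in N (left out, the last holds). Time passes only in rows, so rows that repeat a pose let the fingers close. It gives the time, the measured TCP pose, the force, the opening and the grip force at its end, in the units of the state.
- sense(): the state, without advancing time (a new reading comes with each control period).
- capture(name): name is "scene" or "top"; returns a dict with "color" (384x512x3 uint8, red, green, blue), "depth" (384x512 float32, mm along the optical axis (not along the pixel's ray), 0 where there is no reading), "vertical_fov" (degrees; the focal length in pixels is half the picture's height over the tangent of half this angle, whatever the lens; pixels are square), "cx", "cy" (the principal point, pixels), "k1" (the pictures are not rectified: a ray, as slopes to the right and down, at radius r is drawn at 1 + k1 r^2 times it, then the intrinsics apply), "rvec" (rotation vector, rad) and "tvec" (3), from world to camera coordinates, as OpenCV has them. Camera axes: x right, y down, z forward; pixel columns grow to the right and rows downward; lengths in mm; the calibration is good to about 2 mm. A picture is of the moment at which its call begins.
- finish_job(): hands the job in; it is judged then, once.
The state is a dict: "time_s": time; "joints": joint angles; "dq": joint speeds; "tau": joint torques, N m; "eef_pos": TCP position; "ee_rot": TCP orientation; "force": force on the tool from outside, world axes, zero at the start; "wrist_torque": the same for the moment, N m; "grip_width": opening from 0.0 (shut) to 1.0 (fully open); "grip_force": force on a finger pad.
Only numpy, scipy, OpenCV 4.12 (cv2) and the standard library are available. Lean on these libraries where they do the work, as an engineer would, in place of code of your own. Each camera call takes 0.05 s, during which the arm holds its last target. There are 200 camera calls.

## Working session

There is one attempt and no reset: what is moved stays moved. The work goes in short steps, Python scripts to look and compute and a tool call to move; the robot and the scene stay as the last step left them, time stands still between calls to the robot, and variables do not carry over. Pictures are saved under pics/ and viewed, at most 10 in all, crops included, and the job is handed in when it is done.

Besides the shell and the picture viewer there is one more tool, called after "Request:" in YAML: its name, and indented under it one key for each argument. step_arm: Moves the arm, as the interface text tells. Its arguments: {"type":"object","properties":{"plan":{"type":"array"},"squeeze":{"type":"number"}},"required":["plan"]}

```bash
mkdir -p pics; cat > h.py <<'E'
from rig import *
import numpy as np, cv2
from scipy.spatial.transform import Rotation as R
def cam(n):
    c=capture(n); h,w=c["depth"].shape; f=h/2/np.tan(np.radians(c["vertical_fov"])/2)
    c["K"]=np.array([[f,0,c["cx"]],[0,f,c["cy"]],[0,0,1.]]); c["D"]=np.array([c["k1"],0,0,0,0.])
    c["Rm"]=cv2.Rodrigues(np.array(c["rvec"],float))[0]; c["t"]=np.array(c["tvec"],float).ravel(); return c
def rays(c,px):
    u=cv2.undistortPoints(np.array(px,float).reshape(-1,1,2),c["K"],c["D"]).reshape(-1,2)
    d=np.c_[u,np.ones(len(u))]@c["Rm"]; return -c["Rm"].T@c["t"],d
def onz(c,px,z):
    o,d=rays(c,px); return o+d*((z-o[2])/d[:,2])[:,None]
def dep(c,px):
    px=np.array(px).reshape(-1,2); o,d=rays(c,px); return o+d*c["depth"][px[:,1].astype(int),px[:,0].astype(int)][:,None]
def cloud(c):
    h,w=c["depth"].shape; v,u=np.mgrid[:h,:w]; return dep(c,np.c_[u.ravel(),v.ravel()]).reshape(h,w,3)
E
python3 - <<'E'
from h import *
ims=[]
for n in("scene","top"):
    c=cam(n); np.savez(n+".npz",**c); o,_=rays(c,[[0,0]]); print(n,o,c["vertical_fov"],(c["depth"]==0).mean())
    cv2.imwrite(f"pics/{n}0.png",cv2.resize(c["color"][...,::-1],(800,600),interpolation=cv2.INTER_CUBIC))
print(sense())
E
```

```text
scene [1090.57820996  563.34356227  595.78856599] 45.34050203979167 0.004058837890625
top [481.28375547 -23.17569813 826.72456452] 51.523297261514294 0.0037180582682291665
{'time_s': 0.1, 'joints': array([ 1.03560900e+00,  3.13403837e-01,  1.49831506e+00, -2.09433143e-05,
        1.33100238e+00, -2.23403257e-01]), 'dq': array([-0.00032563, -0.00167705, -0.00493337, -0.00084349, -0.00030439,
        0.00043426]), 'tau': array([ 2.36013766e-03, -4.12902868e+01, -2.60141283e+01, -1.53651076e-04,
        3.04971945e-03,  1.62304252e-05]), 'eef_pos': array([160.99445755, 499.56528996, 303.40458248]), 'ee_rot': array([-1.99498331e-04,  1.55258889e-01,  9.87873655e-01, -5.27971255e-04]), 'force': array([-0.06442894, -0.35628269, -0.25436975]), 'wrist_torque': array([ 0.03993797, -0.06724559, -0.00301567]), 'grip_force': 0.0, 'grip_width': 1.0002791035401797}
```

View pics/scene0.png

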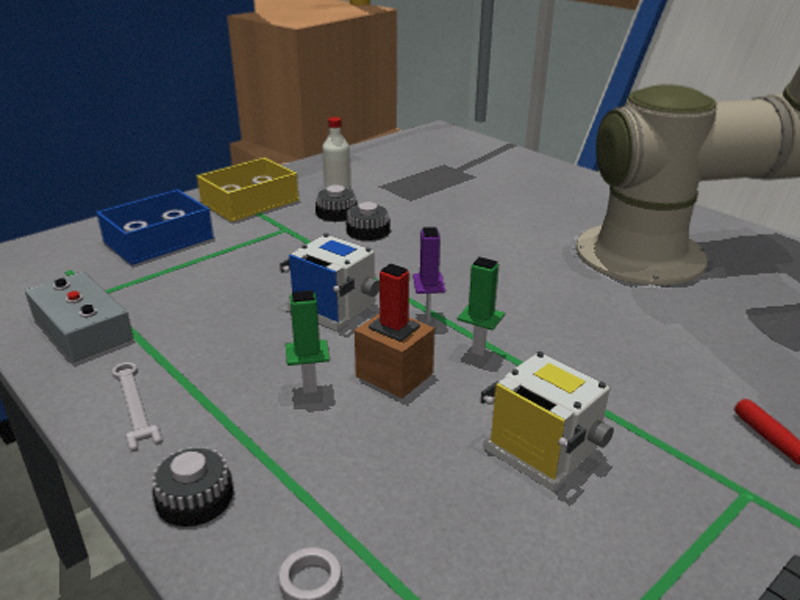

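View pics/top0.png

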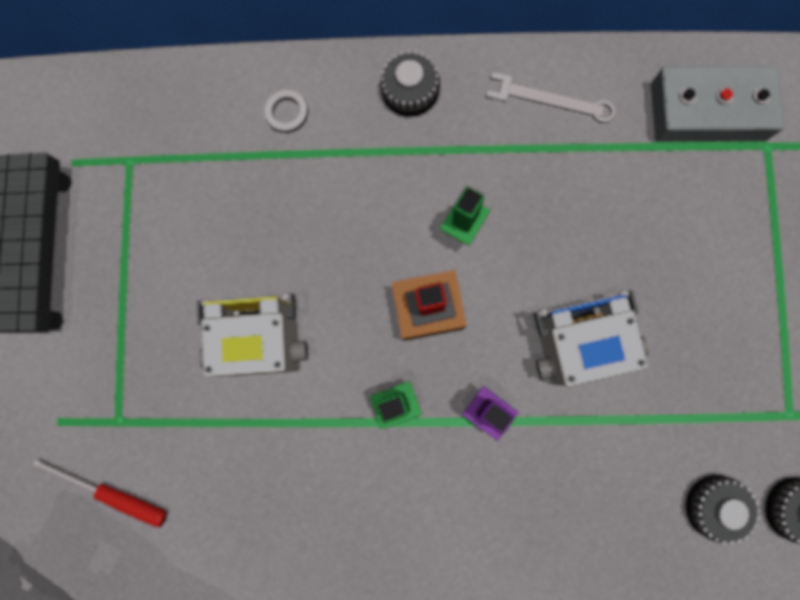

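The scene shows the red tool in its wooden stand at (395,300), with a top view position of (430,298). The yellow box is at (550,420) in the scene view and (242,335) in the top view. These could be mistaken for the tool, by top-view pixel: green (468,210), green (392,405), purple (490,412) and the red screwdriver (130,505). I choose the red-handled one in the wooden stand at (430,298).

```bash
python3 - <<'E'
from h import *
c=dict(np.load("top.npz")); s=dict(np.load("scene.npz"))
def info(n,m,P):
    m=cv2.morphologyEx(m.astype(np.uint8),cv2.MORPH_OPEN,np.ones((2,2)))
    k,l,st,_=cv2.connectedComponentsWithStats(m)
    for i in range(1,k):
        if st[i,4]<40: continue
        p=P[l==i]; r=cv2.minAreaRect(p[:,:2].astype(np.float32))
        print(n,st[i],"mean",p.mean(0).round(),"rect",np.round(r[0]),np.round(r[1]),round(r[2],1),"z",np.percentile(p[:,2],[5,50,95]).round())
for n,q in(("top",c),("scene",s)):
    P=cloud(q); np.save(n+"P.npy",P); H=cv2.cvtColor(q["color"],cv2.COLOR_RGB2HSV).astype(int); h,S,v=H[...,0],H[...,1],H[...,2]; z=P[...,2]
    info(n+" red",((h<6)|(h>173))&(S>140)&(v>50)&(z>30),P)
    info(n+" handletop",(abs(z-161)<6)&(np.hypot(P[...,0]-515,P[...,1]+20)<70),P)
    info(n+" wood top",(h>5)&(h<18)&(S>90)&(abs(z-75)<5),P)
    info(n+" yellow",(h>22)&(h<33)&(S>110)&(P[...,0]>300)&(z>5),P)
    info(n+" box tops",(abs(z-95)<5)&(S<60)&(v>100),P)
a=c["color"][165:265,110:310,::-1]; b=s["color"][150:320,220:400,::-1]
cv2.imwrite("pics/c1.png",np.vstack([cv2.resize(a,(800,400),interpolation=cv2.INTER_CUBIC)]))
E
```

```text
top red [266 183  21  19 152] mean [558. -29. 144.] rect [534. -34.] [101.  36.] 8.1 z [ 81. 153. 163.]
top handletop [266 182  21  17 281] mean [565. -27. 160.] rect [536. -34.] [105.  36.] 8.2 z [139. 162. 165.]
top wood top [252 174  47  43 842] mean [565. -24.  74.] rect [547. -32.] [126.  85.] 10.0 z [44. 75. 80.]
top yellow [142 192  25   8 143] mean [570. 209.  62.] rect [536. 103.] [275.  22.] 71.4 z [ 9. 58. 94.]
top yellow [144 216  25  16 351] mean [513. 197.  98.] rect [506.  98.] [246.  31.] 85.7 z [94. 96. 98.]
top box tops [ 130  193   54   49 1702] mean [524. 195.  95.] rect [526. 127.] [ 90. 301.] 0.1 z [87. 95. 97.]
top box tops [ 355  192   60   56 1794] mean [ 514. -224.   94.] rect [ 502. -165.] [ 95. 286.] 11.6 z [62. 94. 97.]
scene red [211  76   8   7  51] mean [ 218. -600.  140.] rect [  68. -780.] [502.  22.] 50.2 z [133. 144. 152.]
scene red [244 175  18  37 612] mean [576. -14. 126.] rect [833. 261.] [794.  35.] 47.1 z [ 86. 123. 158.]
scene handletop [244 170  19  11 151] mean [568. -22. 159.] rect [735. 157.] [1080.   35.] 47.0 z [153. 161. 165.]
scene w
[... 315 characters left out ...]
44.5 z [69. 75. 78.]
scene yellow [ 128  102   64   40 1690] mean [ 410. -638.   38.] rect [ 748. -130.] [1535.  195.] 56.5 z [ 6. 37. 60.]
scene yellow [344 234  31  19 295] mean [517. 204.  98.] rect [800. 366.] [701.  53.] 29.9 z [95. 97. 98.]
scene yellow [ 315  246   47   61 1749] mean [575. 208.  56.] rect [809. 391.] [655.  76.] 38.1 z [14. 55. 94.]
scene box tops [208  94  17   5  54] mean [ 225. -587.   89.] rect [ 134. -669.] [288.  45.] 41.2 z [86. 92. 98.]
scene box tops [189 152  51  22 468] mean [ 521. -211.   97.] rect [809. 134.] [1020.  117.] 50.2 z [92. 96. 98.]
scene box tops [ 321  228   70   41 1097] mean [531. 208.  96.] rect [757. 324.] [812. 116.] 27.5 z [92. 96. 97.]
```

View pics/c1.png

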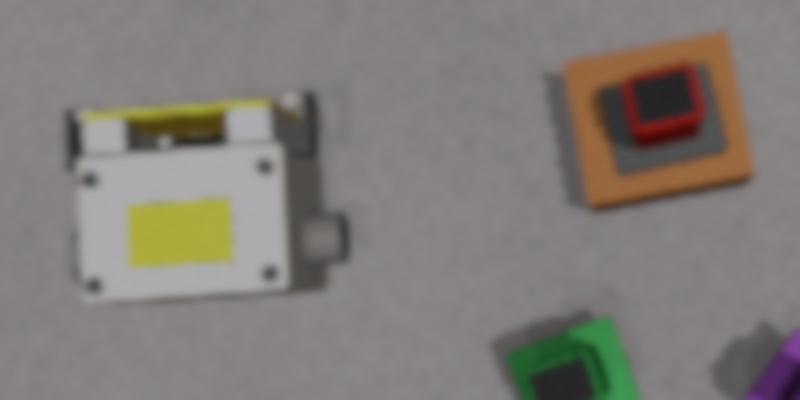

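The crop confirms the red handle in the wooden stand at crop (663,100). The yellow cover's top edge runs along crop (80,117)-(268,102), and the notch lies between the white tabs at crop (127-227,132). Next I refine these positions.

```bash
python3 - <<'E'
from h import *
c=dict(np.load("top.npz")); s=dict(np.load("scene.npz"))
H=lambda q:np.moveaxis(cv2.cvtColor(q["color"],cv2.COLOR_RGB2HSV).astype(int),2,0)
h,S,v=H(c)
def big(m):
    k,l,st,_=cv2.connectedComponentsWithStats(m.astype(np.uint8)); i=1+st[1:,4].argmax(); return l==i
def rect(n,m,q,z):
    ct=max(cv2.findContours(m.astype(np.uint8),0,1)[0],key=len).reshape(-1,2)
    p=onz(q,ct,z)[:,:2].astype(np.float32); r=cv2.minAreaRect(p); print(n,np.round(r[0],1),np.round(r[1],1),round(r[2],1)); return cv2.boxPoints(r)
yy,xx=np.mgrid[:384,:512]; win=lambda x0,x1,y0,y1:(xx>x0)&(xx<x1)&(yy>y0)&(yy<y1)
zt=np.load("topP.npy")[...,2]; 
wood=big((h>5)&(h<18)&(S>90)&win(240,310,165,225)); print("wood v",np.percentile(v[wood],[5,25,50,75]))
m=wood&(v>0.8*np.median(v[wood])); rect("wood top70x80",m,c,75)
rect("guard", cv2.morphologyEx((win(255,295,175,212)&(S<60)&(v<110)).astype(np.uint8),cv2.MORPH_OPEN,np.ones((3,3))),c,81)
hd=big(win(262,290,178,205)&(v<75)&(zt>130)&(S<110)); rect("handle top 26x32",hd,c,161)
hd=big(win(262,290,178,205)&(zt>150)); rect("handle z>150",hd,c,161)
box=big((S<45)&(v>120)&win(125,185,185,242)&(zt>88)); rect("box top",box,c,95)
lab=big((h>22)&(h<33)&(S>110)&win(130,180,212,240)); rect("label",lab,c,95)
# yellow cover bright top edge
ye=win(128,180,185,203)&(h>20)&(h<35)&(S>110); 
cols=[]
for x in range(131,177):
    r=np.where(ye[:,x])[0]
    if len(r): cols.append((x,r[0],r[-1],v[r,x].max()))
print(cols)
# scene face plane
P=np.load("sceneP.npy"); h2,S2,v2=H(s)
m=big((h2>22)&(h2<33)&(S2>110)&win(310,365,243,310)); p=P[m]; p=p[(abs(p[:,0]-575)<25)&(p[:,2]>10)&(p[:,2]<93)]
for _ in range(4):
    A=np.c_[p[:,1:],np.ones(len(p))]; k=np.linalg.lstsq(A,p[:,0],rcond=None)[0]; e=p[:,0]-A@k; p=p[abs(e)<2*e.std()+.5]
print("face x=",k,"std",e.std(),len(p),"yaw deg",np.degrees(np.arctan(-k[0])),"y rng",np.percentile(p[:,1],[.5,99.5]),"z",np.percentile(p[:,2],[.5,99.5]))
E
```

```text
wood v [ 99.9 133.5 148.  151. ]
wood top70x80 [567.5 -23.8] [69.4 79.3] 10.0
guard [565.2 -26.8] [38.1 50.2] 12.2
handle top 26x32 [566.7 -26.6] [16.1 21.7] 13.1
handle z>150 [566.  -25.9] [26.7 31.6] 12.2
box top [527.7 198.8] [86.1 98.8] 3.6
label [514.9 199. ] [27.1 46.1] 3.4
[(140, np.int64(193), np.int64(193), np.int64(158)), (141, np.int64(193), np.int64(194), np.int64(154)), (142, np.int64(193), np.int64(194), np.int64(153)), (143, np.int64(193), np.int64(196), np.int64(154)), (144, np.int64(193), np.int64(197), np.int64(155)), (145, np.int64(193), np.int64(197), np.int64(155)), (146, np.int64(192), np.int64(197), np.int64(155)), (147, np.int64(192), np.int64(198), np.int64(153)), (148, np.int64(192), np.int64(198), np.int64(152)), (149, np.int64(192), np.int64(198), np.int64(151)), (150, np.int64(192), np.int64(197), np.int64(152)), (151, np.int64(192), np.int64(197), np.int64(152)), (152, np.int64(192), np.int64(197), np.int64(152)), (153, np.int64(192), np.int64(198), np.int64(153)), (154, np.int64(192), np.int64(198), np.int64(152)), (155, np.int64(192), np.int64(198), np.int64(152)), (156, np.int64(192), np.int64(199), np.int64(154)), (157, np.int64(192), np.int64(199), np.int64(156)), (158, np.int64(192), np.int64(198), np.int64(155)), (159, np.int64(191), np.int64(198), np.int64(154)), (160, np.int64(191), np.int64(198), np.int64(153)), (161, np.int64(191), np.int64(198), np.int64(152)), (162, np.int64(191), np.int64(198), np.int64(151)), (163, np.int64(191), np.int64(198), np.int64(152)), (164, np.int64(191), np.int64(198), np.int64(153)), (165, np.int64(191), np.int64(193), np.int64(153)), (166, np.int64(191), np.int64(191), np.int64(156))]
face x= [-6.25379882e-02 -3.09624960e-03  5.86881951e+02] std 0.960786600471422 1558 yaw deg 3.578502461571798 y rng [158.43226306 247.31049822] z [11.15319252 92.54443628]
```

```bash
cat >> h.py <<'E'
def goal(p,yaw,lean=0,piv=None):
    """TCP goal: y axis along yaw (deg), z down; lean handle to -x by deg about piv"""
    a=np.radians(yaw); y=np.array([np.cos(a),np.sin(a),0]); z=np.array([0,0,-1.]); M=np.c_[np.cross(y,z),y,z]; p=np.array(p,float)
    if lean:
        L=R.from_rotvec(-np.radians(lean)*np.array([-np.sin(a),np.cos(a),0])).as_matrix(); p=piv+L@(p-piv); M=L@M
    s=sense(); q=s["ee_rot"]; C=R.from_quat([q[1],q[2],q[3],q[0]]).as_matrix()
    print("offset cm",(C.T@(p-s["eef_pos"])/10).round(2),"rot",np.degrees(R.from_matrix(C.T@M).as_rotvec()).round(1),"F",s["force"].round(1),"g",s["grip_width"].round(3),s["grip_force"],"t",s["time_s"],"pos",s["eef_pos"].round(1))
E
python3 - <<'E'
from h import *
c=dict(np.load("top.npz")); print(onz(c,[[154,191.5],[154,193.5],[143,198],[166,197]],95), "green",onz(c,[[299,130],[252,261],[316,266]],150))
goal([566,-25.5,270],11); goal([566,-25.5,175],11)
E
```

```text
[[573.67795792 201.56945449  95.        ]
 [569.87816957 201.49107762  95.        ]
 [561.64839252 222.57548603  95.        ]
 [562.90467572 178.30341104  95.        ]] green [[670.79695237 -69.55794736 150.        ]
 [446.09702692  14.50339487 150.        ]
 [436.77228136 -92.69607396 150.        ]]Traceback (most recent call last):
  File "<stdin>", line 3, in <module>
  File "h.py", line 23, in goal
    print("offset cm",(C.T@(p-s["eef_pos"])/10).round(2),"rot",np.degrees(R.from_matrix(C.T@M).as_rotvec()).round(1),"F",s["force"].round(1),"g",s["grip_width"].round(3),s["grip_force"],"t",s["time_s"],"pos",s["eef_pos"].round(1))
                                                                                                                                                 ^^^^^^^^^^^^^^^^^^^^^
AttributeError: 'float' object has no attribute 'round'
```

```bash
sed -i 's/s\["grip_width"\].round(3)/round(float(s["grip_width"]),3)/' h.py; python3 - <<'E'
from h import *
goal([566,-25.5,280],11)
E
```

```text
offset cm [-54.66 -37.55   2.37] rot [-0.1  0.  61.1] F [-0.1 -0.4 -0.3] g 1.0 0.0 t 0.1 pos [161.  499.6 303.4]
```

Request:
step_arm:
  plan:
    - {"offset": [-4.2, -2.9, 0], "rot": [0, 0, 5], "gripper": 6}
    - {"offset": [-8.4, -5.8, 0], "rot": [0, 0, 10], "gripper": 6}
    - {"offset": [-12.6, -8.7, 0.5], "rot": [0, 0, 15], "gripper": 6}
    - {"offset": [-16.8, -11.6, 1], "rot": [0, 0, 20], "gripper": 6}
    - {"offset": [-21, -14.5, 1], "rot": [0, 0, 25], "gripper": 6}
    - {"offset": [-25.2, -17.4, 1.5], "rot": [0, 0, 30], "gripper": 6}
    - {"offset": [-29.4, -20.2, 1.5], "rot": [0, 0, 35], "gripper": 6}
    - {"offset": [-33.6, -23.1, 2], "rot": [0, 0, 40], "gripper": 6}
    - {"offset": [-37.8, -26, 2], "rot": [0, 0, 45], "gripper": 6}
    - {"offset": [-42, -28.9, 2.3], "rot": [0, 0, 50], "gripper": 6}
    - {"offset": [-46.2, -31.8, 2.3], "rot": [0, 0, 54], "gripper": 6}
    - {"offset": [-50.4, -34.7, 2.3], "rot": [0, 0, 58], "gripper": 6}

```text
time_s: 1.3
eef_pos: [527.3, 23.0, 280.6]
ee_rot: [-0.0, 0.616, 0.788, -0.0]
force: [0.1, 0.7, 1.5]
grip_width: 0.704
grip_force: 0.0
```

```bash
python3 - <<'E'
from h import *
goal([566,-25.5,280],11);goal([566,-25.5,175],11)
E
```

```text
offset cm [-5.64  2.59  0.05] rot [-0.  -0.   2.9] F [0.1 0.7 1.5] g 0.704 0.0 t 1.3 pos [527.3  23.  280.6]
offset cm [-5.64  2.59 10.55] rot [-0.  -0.   2.9] F [0.1 0.7 1.5] g 0.704 0.0 t 1.3 pos [527.3  23.  280.6]
```

Request:
step_arm:
  plan:
    - {"offset": [-2.1, 1.3, 0], "rot": [0, 0, 1.5], "gripper": 6}
    - {"offset": [-4.2, 2.7, 0], "rot": [0, 0, 2.9], "gripper": 6}
    - {"offset": [-4.2, 2.7, 0], "rot": [0, 0, 2.9], "gripper": 6}
    - {"offset": [-4.2, 2.7, 0], "rot": [0, 0, 2.9], "gripper": 6}

```text
time_s: 1.7
eef_pos: [562.7, -9.1, 280.3]
ee_rot: [-0.001, 0.635, 0.773, -0.0]
force: [0.3, 0.6, -0.2]
grip_width: 0.703
grip_force: 0.0
```

```bash
python3 - <<'E'
from h import *
goal([566,-25.5,175],11)
c=cam("scene");cv2.imwrite("pics/s1.png",cv2.resize(c["color"][100:300,180:400,::-1],(660,600),interpolation=cv2.INTER_CUBIC))
E
```

```text
offset cm [-1.68  0.02 10.53] rot [-0.1 -0.   0.2] F [ 0.3  0.6 -0.2] g 0.703 0.0 t 1.7 pos [562.7  -9.1 280.3]
```

View pics/s1.png

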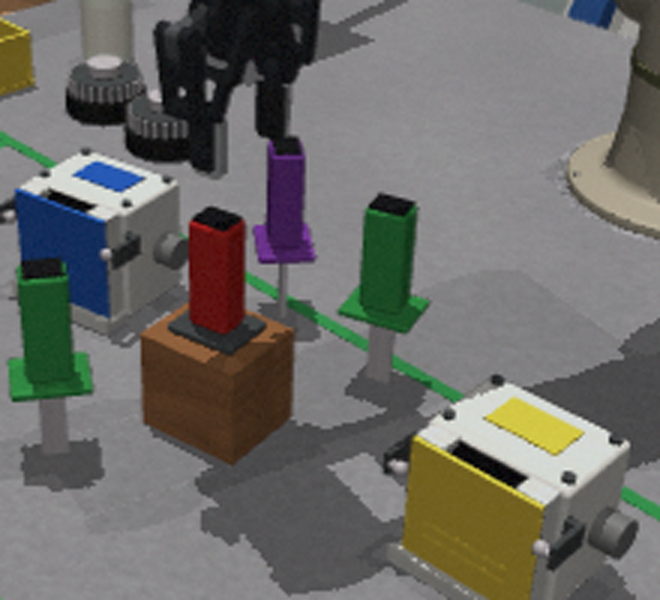

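The fingers, at crop (210,140) and (275,110), are above the red handle at (217,225) and straddle it. Next: shift over, descend and grip.

Request:
step_arm:
  plan:
    - {"offset": [-1.65, 0, 2], "rot": [0, 0, 0], "gripper": 6}
    - {"offset": [-1.65, 0, 2.5], "rot": [0, 0, 0], "gripper": 6}
    - {"offset": [-1.65, 0, 5], "rot": [0, 0, 0], "gripper": 6}
    - {"offset": [-1.65, 0, 7.5], "rot": [0, 0, 0], "gripper": 6}
    - {"offset": [-1.65, 0, 9.5], "rot": [0, 0, 0], "gripper": 6}
    - {"offset": [-1.65, 0, 10.5], "rot": [0, 0, 0], "gripper": 6}
    - {"offset": [-1.65, 0, 10.5], "rot": [0, 0, 0], "gripper": 6}
    - {"offset": [-1.65, 0, 10.5], "rot": [0, 0, 0], "gripper": 6}

```text
time_s: 2.55
eef_pos: [566.4, -25.0, 177.0]
ee_rot: [0.001, 0.634, 0.773, 0.0]
force: [-0.1, -0.3, 0.6]
grip_width: 0.706
grip_force: 0.0
```

Request:
step_arm:
  plan:
    - {"offset": [0, 0, 0], "rot": [0, 0, 0], "gripper": 1}
    - {"offset": [0, 0, 0], "rot": [0, 0, 0], "gripper": 1}
    - {"offset": [0, 0, 0], "rot": [0, 0, 0], "gripper": 1}
    - {"offset": [0, 0, 0], "rot": [0, 0, 0], "gripper": 1}
    - {"offset": [0, 0, 0], "rot": [0, 0, 0], "gripper": 1}
    - {"offset": [0, 0, 0], "rot": [0, 0, 0], "gripper": 1}
  squeeze: 80

```text
time_s: 3.15
eef_pos: [566.4, -25.4, 176.8]
ee_rot: [0.001, 0.635, 0.773, 0.0]
force: [-2.2, 0.8, 5.7]
grip_width: 0.293
grip_force: 78.1
```

```bash
python3 - <<'E'
from h import *
goal([566,-25.5,175],11)
E
```

```text
offset cm [-0.   -0.05  0.18] rot [0.1 0.  0.2] F [-2.2  0.8  5.7] g 0.293 78.06188464164734 t 3.15 pos [566.4 -25.4 176.8]
```

Request:
step_arm:
  plan:
    - {"offset": [0, 0, -1], "rot": [0, 0, 0], "gripper": 1}
    - {"offset": [0, 0, -3], "rot": [0, 0, 0], "gripper": 1}
    - {"offset": [0, 0, -5], "rot": [0, 0, 0], "gripper": 1}
    - {"offset": [0, 0, -7.5], "rot": [0, 0, 0], "gripper": 1}
    - {"offset": [0, 0, -10], "rot": [0, 0, 0], "gripper": 1}
    - {"offset": [0, 0, -12], "rot": [0, 0, 0], "gripper": 1}
    - {"offset": [0, 0, -12], "rot": [0, 0, 0], "gripper": 1}
    - {"offset": [0, 0, -12], "rot": [0, 0, 0], "gripper": 1}

```text
time_s: 3.95
eef_pos: [565.9, -25.3, 295.3]
ee_rot: [-0.0, 0.635, 0.773, -0.0]
force: [-1.0, 0.0, -1.7]
grip_width: 0.296
grip_force: 77.6
```

```bash
python3 - <<'E'
from h import *
goal([562,201.5,297],3.5)
E
```

```text
offset cm [22.32  4.03 -0.17] rot [-0.  -0.   7.7] F [-1.   0.  -1.7] g 0.296 77.59006261825562 t 3.95 pos [565.9 -25.3 295.3]
```

Request:
step_arm:
  plan:
    - {"offset": [1.5, 0.3, 0], "rot": [0, 0, 1], "gripper": 1}
    - {"offset": [4.5, 0.8, 0], "rot": [0, 0, 2], "gripper": 1}
    - {"offset": [8, 1.5, 0], "rot": [0, 0, 3], "gripper": 1}
    - {"offset": [11.5, 2.1, 0], "rot": [0, 0, 4], "gripper": 1}
    - {"offset": [15, 2.7, 0], "rot": [0, 0, 5], "gripper": 1}
    - {"offset": [18.5, 3.3, 0], "rot": [0, 0, 6], "gripper": 1}
    - {"offset": [21, 3.8, 0], "rot": [0, 0, 7], "gripper": 1}
    - {"offset": [22.3, 4.0, 0], "rot": [0, 0, 7.7], "gripper": 1}
    - {"offset": [22.3, 4.0, 0], "rot": [0, 0, 7.7], "gripper": 1}
    - {"offset": [22.3, 4.0, 0], "rot": [0, 0, 7.7], "gripper": 1}
    - {"offset": [22.3, 4.0, 0], "rot": [0, 0, 7.7], "gripper": 1}

```text
time_s: 5.05
eef_pos: [562.0, 200.2, 295.3]
ee_rot: [-0.0, 0.685, 0.728, -0.0]
force: [0.7, -0.1, -1.5]
grip_width: 0.295
grip_force: 77.6
```

```bash
python3 - <<'E'
from h import *
goal([562,201.5,260],3.5)
c=cam("scene");cv2.imwrite("pics/s2.png",cv2.resize(c["color"][130:330,270:430,::-1],(480,600),interpolation=cv2.INTER_CUBIC))
# project expected blade tip & notch into scene
s=sense();q=s["ee_rot"];C=R.from_quat([q[1],q[2],q[3],q[0]]).as_matrix()
tip=s["eef_pos"]+C[:,2]*161.8
px=cv2.projectPoints(np.array([tip,[562,201.5,95]]),np.array(c["rvec"],float),c["t"],c["K"],c["D"])[0].reshape(-1,2)
print(tip.round(1),px.round(1),((px-[270,130])*3).round())
E
```

```text
offset cm [0.13 0.01 3.53] rot [-0.1  0.  -0. ] F [ 0.7 -0.1 -1.5] g 0.295 77.61493563652039 t 5.05 pos [562.  200.2 295.3]
[561.9 200.2 133.8] [[343.6 235.4]
 [341.8 253.9]] [[221. 316.]
 [215. 372.]]
```

View pics/s2.png

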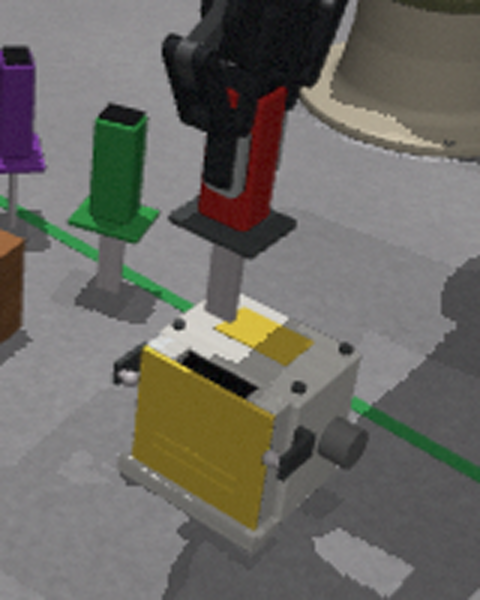

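The blade tip is at crop (222,318), as predicted. The dark notch mouth is centred near (221,374). I'll measure it from this view as a check before descending.

```bash
python3 - <<'E'
from h import *
for n,w in(("scene",(325,362,242,268)),("top",None)):
    c=dict(np.load("scene.npz")) if n=="scene" else dict(np.load("top.npz"))
    if w is None: w=(138,172,190,206)
    g=c["color"].max(2); m=np.zeros_like(g); x0,x1,y0,y1=w; m[y0:y1,x0:x1]=g[y0:y1,x0:x1]<(60 if n=="scene" else 110)
    k,l,st,_=cv2.connectedComponentsWithStats(m); i=1+st[1:,4].argmax(); p=np.argwhere(l==i)[:,::-1]
    P=onz(c,p,95)[:,:2]; r=cv2.minAreaRect(P.astype(np.float32)); print(n,st[i],np.round(r[0],1),np.round(r[1],1),round(r[2],1),P.mean(0).round(1))
E
```

```text
scene [331 247  25  16 127] [563.  202.5] [12.9 46.3] 3.8 [562.9 203.4]
top [142 194  25   9 180] [561.8 201.6] [14.6 46.3] 3.0 [561.9 202.1]
```

Request:
step_arm:
  plan:
    - {"offset": [0.15, 0, 1.5], "rot": [0, 0, 0], "gripper": 1}
    - {"offset": [0.15, 0, 3], "rot": [0, 0, 0], "gripper": 1}
    - {"offset": [0.15, 0, 3.5], "rot": [0, 0, 0], "gripper": 1}
    - {"offset": [0.15, 0, 4], "rot": [0, 0, 0], "gripper": 1}
    - {"offset": [0.15, 0, 4.5], "rot": [0, 0, 0], "gripper": 1}
    - {"offset": [0.15, 0, 5.2], "rot": [0, 0, 0], "gripper": 1}
    - {"offset": [0.15, 0, 6], "rot": [0, 0, 0], "gripper": 1}
    - {"offset": [0.15, 0, 6.8], "rot": [0, 0, 0], "gripper": 1}
    - {"offset": [0.15, 0, 7.6], "rot": [0, 0, 0], "gripper": 1}
    - {"offset": [0.15, 0, 7.6], "rot": [0, 0, 0], "gripper": 1}
    - {"offset": [0.15, 0, 7.6], "rot": [0, 0, 0], "gripper": 1}

```text
time_s: 6.2
eef_pos: [561.9, 202.7, 219.9]
ee_rot: [-0.0, 0.685, 0.729, -0.0]
force: [-0.2, 0.1, -2.0]
grip_width: 0.293
grip_force: 77.6
```

```bash
python3 - <<'E'
from h import *
s=sense(); p=s["eef_pos"]; piv=np.array([p[0],p[1],95])
for a in range(5,36,5): goal(p,3.5,a,piv)
E
```

```text
offset cm [ 0.   -1.09  0.05] rot [-5. -0.  0.] F [-0.2  0.1 -2. ] g 0.293 77.60926365852356 t 6.2 pos [561.9 202.7 219.9]
offset cm [ 0.   -2.17  0.19] rot [-10.  -0.   0.] F [-0.2  0.1 -2. ] g 0.293 77.60926365852356 t 6.2 pos [561.9 202.7 219.9]
offset cm [ 0.   -3.23  0.43] rot [-15.  -0.   0.] F [-0.2  0.1 -2. ] g 0.293 77.60926365852356 t 6.2 pos [561.9 202.7 219.9]
offset cm [ 0.   -4.27  0.75] rot [-20.  -0.   0.] F [-0.2  0.1 -2. ] g 0.293 77.60926365852356 t 6.2 pos [561.9 202.7 219.9]
offset cm [ 0.   -5.28  1.17] rot [-25.  -0.   0.] F [-0.2  0.1 -2. ] g 0.293 77.60926365852356 t 6.2 pos [561.9 202.7 219.9]
offset cm [ 0.   -6.24  1.67] rot [-30.  -0.   0.] F [-0.2  0.1 -2. ] g 0.293 77.60926365852356 t 6.2 pos [561.9 202.7 219.9]
offset cm [ 0.   -7.16  2.26] rot [-35.  -0.   0.] F [-0.2  0.1 -2. ] g 0.293 77.60926365852356 t 6.2 pos [561.9 202.7 219.9]
```

No contact during insertion. Leaning slowly in two calls.

Request:
step_arm:
  plan:
    - {"offset": [0, -0.55, 0.01], "rot": [-2.5, 0, 0], "gripper": 1}
    - {"offset": [0, -1.09, 0.05], "rot": [-5, 0, 0], "gripper": 1}
    - {"offset": [0, -1.63, 0.1], "rot": [-7.5, 0, 0], "gripper": 1}
    - {"offset": [0, -2.17, 0.19], "rot": [-10, 0, 0], "gripper": 1}
    - {"offset": [0, -2.7, 0.3], "rot": [-12.5, 0, 0], "gripper": 1}
    - {"offset": [0, -3.23, 0.43], "rot": [-15, 0, 0], "gripper": 1}
    - {"offset": [0, -3.75, 0.58], "rot": [-17.5, 0, 0], "gripper": 1}
    - {"offset": [0, -4.27, 0.75], "rot": [-20, 0, 0], "gripper": 1}
    - {"offset": [0, -4.27, 0.75], "rot": [-20, 0, 0], "gripper": 1}
  squeeze: 100

```text
time_s: 7.1
eef_pos: [518.3, 200.1, 212.4]
ee_rot: [0.119, 0.674, 0.718, 0.126]
force: [0.6, -0.3, -1.4]
grip_width: 0.294
grip_force: 96.8
```

```bash
python3 - <<'E'
from h import *
p=[561.9,202.7,219.9]; piv=np.array([561.9,202.7,95])
for a in (20,25,30): goal(p,3.5,a,piv)
E
```

```text
offset cm [-0.01  0.09  0.03] rot [-0.  -0.   0.1] F [ 0.6 -0.3 -1.4] g 0.294 96.83372855186462 t 7.1 pos [518.3 200.1 212.4]
offset cm [-0.01 -1.    0.08] rot [-5.  -0.   0.1] F [ 0.6 -0.3 -1.4] g 0.294 96.83372855186462 t 7.1 pos [518.3 200.1 212.4]
offset cm [-0.01 -2.08  0.23] rot [-10.   -0.    0.1] F [ 0.6 -0.3 -1.4] g 0.294 96.83372855186462 t 7.1 pos [518.3 200.1 212.4]
```

Request:
step_arm:
  plan:
    - {"offset": [0, -0.5, 0.05], "rot": [-2.5, 0, 0], "gripper": 1}
    - {"offset": [0, -1.09, 0.08], "rot": [-5, 0, 0], "gripper": 1}
    - {"offset": [0, -1.6, 0.15], "rot": [-7.5, 0, 0], "gripper": 1}
    - {"offset": [0, -2.17, 0.21], "rot": [-10, 0, 0], "gripper": 1}
    - {"offset": [0, -2.17, 0.21], "rot": [-10, 0, 0], "gripper": 1}
    - {"offset": [0, -2.17, 0.21], "rot": [-10, 0, 0], "gripper": 1}
    - {"offset": [0, -2.17, 0.21], "rot": [-10, 0, 0], "gripper": 1}

```text
time_s: 7.8
eef_pos: [500.4, 198.8, 203.6]
ee_rot: [0.177, 0.662, 0.704, 0.189]
force: [-0.4, 0.7, -2.6]
grip_width: 0.292
grip_force: 96.8
```

```bash
python3 - <<'E'
from h import *
p=[561.9,202.7,219.9]; piv=np.array([561.9,202.7,95])
goal(p,3.5,30,piv);goal(p,3.5,0,piv)
c=cam("scene");cv2.imwrite("pics/s3.png",cv2.resize(c["color"][130:350,250:430,::-1],(490,600),interpolation=cv2.INTER_CUBIC))
E
```

```text
offset cm [ 0.01 -0.09 -0.  ] rot [ 0. -0.  0.] F [-0.4  0.7 -2.6] g 0.292 96.82973027229309 t 7.8 pos [500.4 198.8 203.6]
offset cm [0.01 6.16 1.67] rot [30. -0.  0.] F [-0.4  0.7 -2.6] g 0.292 96.82973027229309 t 7.8 pos [500.4 198.8 203.6]
```

View pics/s3.png

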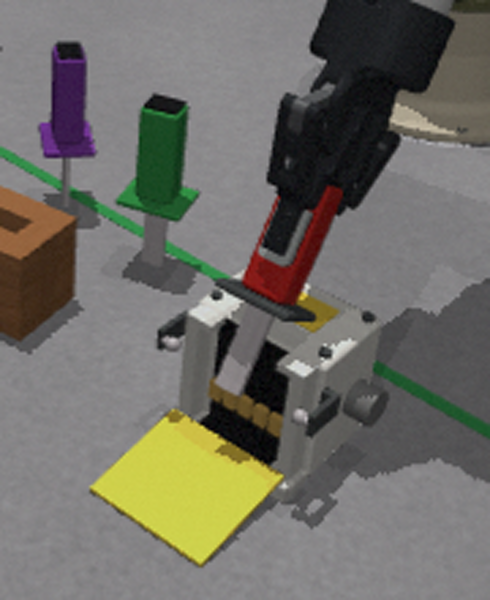

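The yellow cover now lies flat on the bench at crop (190,485), and the blade is free in the open notch. Returning the tool upright.

Request:
step_arm:
  plan:
    - {"offset": [0, 1.09, 0.05], "rot": [5, 0, 0], "gripper": 1}
    - {"offset": [0, 2.17, 0.19], "rot": [10, 0, 0], "gripper": 1}
    - {"offset": [0, 3.23, 0.43], "rot": [15, 0, 0], "gripper": 1}
    - {"offset": [0, 4.27, 0.75], "rot": [20, 0, 0], "gripper": 1}
    - {"offset": [0, 5.28, 1.17], "rot": [25, 0, 0], "gripper": 1}
    - {"offset": [0, 6.24, 1.67], "rot": [30, 0, 0], "gripper": 1}
    - {"offset": [0, 6.24, 1.67], "rot": [30, 0, 0], "gripper": 1}
    - {"offset": [0, 6.24, 1.67], "rot": [30, 0, 0], "gripper": 1}

```text
time_s: 8.65
eef_pos: [561.9, 202.6, 219.3]
ee_rot: [0.0, 0.685, 0.729, 0.0]
force: [0.6, -0.1, -3.2]
grip_width: 0.296
grip_force: 97.1
```

Request:
step_arm:
  plan:
    - {"offset": [0, 0, -1.5], "rot": [0, 0, 0], "gripper": 1}
    - {"offset": [0, 0, -3.5], "rot": [0, 0, 0], "gripper": 1}
    - {"offset": [0, 0, -5.5], "rot": [0, 0, 0], "gripper": 1}
    - {"offset": [0, 0, -7.5], "rot": [0, 0, 0], "gripper": 1}
    - {"offset": [0, 0, -7.5], "rot": [0, 0, 0], "gripper": 1}
    - {"offset": [0, 0, -7.5], "rot": [0, 0, 0], "gripper": 1}

```text
time_s: 9.25
eef_pos: [561.3, 202.8, 294.2]
ee_rot: [0.0, 0.685, 0.729, 0.0]
force: [-0.2, 0.0, -2.6]
grip_width: 0.293
grip_force: 97.1
```

```bash
python3 - <<'E'
from h import *
goal([566.6,-25,297],10.5)
E
```

```text
offset cm [-22.77  -0.88  -0.28] rot [ 0.   0.  -6.9] F [-0.2  0.  -2.6] g 0.293 97.0674991607666 t 9.25 pos [561.3 202.8 294.2]
```

Request:
step_arm:
  plan:
    - {"offset": [-1.5, -0.1, 0], "rot": [0, 0, -1], "gripper": 1}
    - {"offset": [-4.5, -0.2, 0], "rot": [0, 0, -2], "gripper": 1}
    - {"offset": [-8, -0.3, 0], "rot": [0, 0, -3], "gripper": 1}
    - {"offset": [-11.5, -0.5, 0], "rot": [0, 0, -4], "gripper": 1}
    - {"offset": [-15, -0.6, 0], "rot": [0, 0, -5], "gripper": 1}
    - {"offset": [-18.5, -0.7, 0], "rot": [0, 0, -6], "gripper": 1}
    - {"offset": [-21.5, -0.8, 0], "rot": [0, 0, -6.5], "gripper": 1}
    - {"offset": [-22.8, -0.9, 0], "rot": [0, 0, -6.9], "gripper": 1}
    - {"offset": [-22.8, -0.9, 0], "rot": [0, 0, -6.9], "gripper": 1}
    - {"offset": [-22.8, -0.9, 0], "rot": [0, 0, -6.9], "gripper": 1}
    - {"offset": [-22.8, -0.9, 0], "rot": [0, 0, -6.9], "gripper": 1}

```text
time_s: 10.35
eef_pos: [566.9, -24.1, 294.5]
ee_rot: [-0.0, 0.639, 0.769, 0.0]
force: [-0.6, 0.2, -1.8]
grip_width: 0.293
grip_force: 97.0
```

```bash
python3 - <<'E'
from h import *
goal([566.6,-25,177],10.5)
c=cam("scene");cv2.imwrite("pics/s4.png",cv2.resize(c["color"][100:280,180:330,::-1],(500,600),interpolation=cv2.INTER_CUBIC))
E
```

```text
offset cm [-0.09 -0.04 11.75] rot [-0. -0.  0.] F [-0.6  0.2 -1.8] g 0.293 96.97196960449219 t 10.35 pos [566.9 -24.1 294.5]
```

View pics/s4.png

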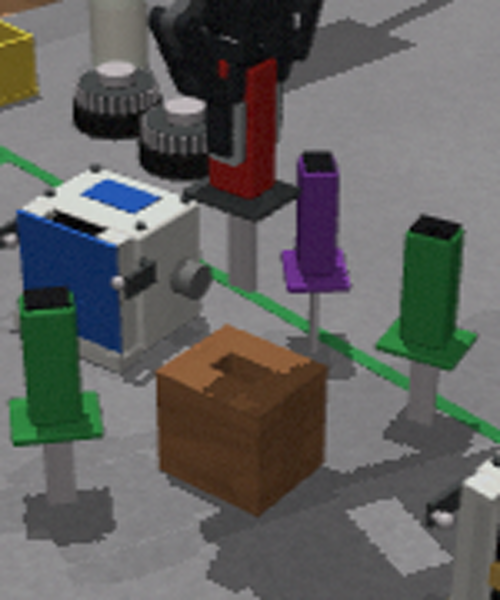

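The tool hangs upright with its blade tip at (242,288), above the slot at (243,370). Lowering it to the seat height.

Request:
step_arm:
  plan:
    - {"offset": [0, 0, 2], "rot": [0, 0, 0], "gripper": 1}
    - {"offset": [-0.05, 0, 4], "rot": [0, 0, 0], "gripper": 1}
    - {"offset": [-0.05, 0, 5], "rot": [0, 0, 0], "gripper": 1}
    - {"offset": [-0.05, 0, 6], "rot": [0, 0, 0], "gripper": 1}
    - {"offset": [-0.05, 0, 7], "rot": [0, 0, 0], "gripper": 1}
    - {"offset": [-0.05, 0, 8.5], "rot": [0, 0, 0], "gripper": 1}
    - {"offset": [-0.05, 0, 10], "rot": [0, 0, 0], "gripper": 1}
    - {"offset": [-0.05, 0, 11], "rot": [0, 0, 0], "gripper": 1}
    - {"offset": [-0.05, 0, 11.5], "rot": [0, 0, 0], "gripper": 1}
    - {"offset": [-0.05, 0, 11.65], "rot": [0, 0, 0], "gripper": 1}
    - {"offset": [-0.05, 0, 11.65], "rot": [0, 0, 0], "gripper": 1}
    - {"offset": [-0.05, 0, 11.65], "rot": [0, 0, 0], "gripper": 1}

```text
time_s: 11.6
eef_pos: [567.3, -26.0, 178.9]
ee_rot: [0.001, 0.64, 0.768, 0.0]
force: [-0.0, 0.2, -2.2]
grip_width: 0.29
grip_force: 97.1
```

Request:
step_arm:
  plan:
    - {"offset": [0, 0, 0.1], "rot": [0, 0, 0], "gripper": 1}
    - {"offset": [0, 0, 0.18], "rot": [0, 0, 0], "gripper": 1}
    - {"offset": [0, 0, 0.18], "rot": [0, 0, 0], "gripper": 1}
    - {"offset": [0, 0, 0.18], "rot": [0, 0, 0], "gripper": 1}

```text
time_s: 12.0
eef_pos: [567.2, -25.9, 176.9]
ee_rot: [0.0, 0.64, 0.768, 0.0]
force: [-1.3, 1.6, 3.4]
grip_width: 0.293
grip_force: 97.7
```

Seated: the force has turned to +3.4 N. Releasing.

Request:
step_arm:
  plan:
    - {"offset": [0, 0, 0], "rot": [0, 0, 0], "gripper": 3.5}
    - {"offset": [0, 0, 0], "rot": [0, 0, 0], "gripper": 4.5}
    - {"offset": [0, 0, 0], "rot": [0, 0, 0], "gripper": 6}
    - {"offset": [0, 0, 0], "rot": [0, 0, 0], "gripper": 6}
    - {"offset": [0, 0, 0], "rot": [0, 0, 0], "gripper": 6}
  squeeze: 20

```text
time_s: 12.5
eef_pos: [567.0, -25.9, 176.4]
ee_rot: [-0.0, 0.64, 0.768, 0.0]
force: [-0.9, -0.4, 0.2]
grip_width: 0.703
grip_force: 0.0
```

Request:
step_arm:
  plan:
    - {"offset": [0, 0, -2], "rot": [0, 0, 0], "gripper": 6}
    - {"offset": [0, 0, -5], "rot": [0, 0, 0], "gripper": 6}
    - {"offset": [0, 0, -8], "rot": [0, 0, 0], "gripper": 6}
    - {"offset": [0, 0, -12], "rot": [0, 0, 0], "gripper": 6}
    - {"offset": [0, 0, -15], "rot": [0, 0, 0], "gripper": 6}
    - {"offset": [0, 0, -15], "rot": [0, 0, 0], "gripper": 6}
    - {"offset": [0, 0, -15], "rot": [0, 0, 0], "gripper": 6}
    - {"offset": [0, 0, -15], "rot": [0, 0, 0], "gripper": 6}

```text
time_s: 13.3
eef_pos: [566.7, -25.9, 325.0]
ee_rot: [-0.001, 0.64, 0.768, -0.001]
force: [-0.5, 0.2, -1.3]
grip_width: 0.707
grip_force: 0.0
```

```bash
python3 - <<'E'
from h import *
s=sense();print(s["force"],s["grip_width"],s["time_s"])
c=cam("scene");cv2.imwrite("pics/s5.png",cv2.resize(c["color"][80:360,160:430,::-1],(580,600),interpolation=cv2.INTER_CUBIC))
E
```

```text
[-0.49609992  0.2435876  -1.27463415] 0.70673082849759 13.3
```

View pics/s5.png

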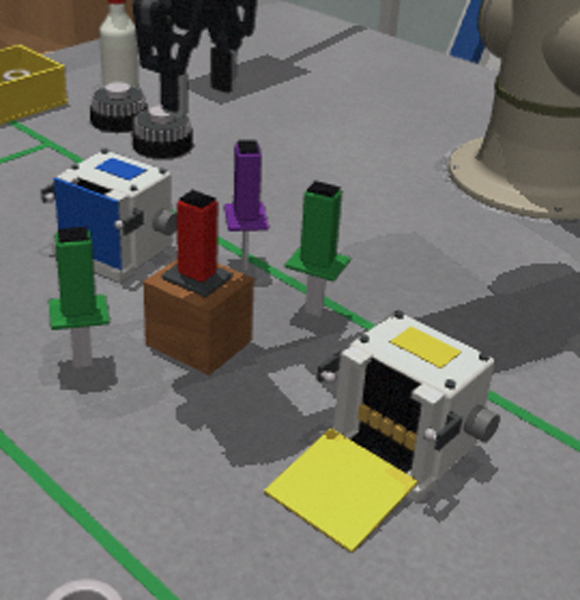

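The tool stands upright in its stand at (197,240). The yellow cover lies on the bench at (340,490), the blue cover is still on its box at (88,220), and the gripper is clear.

```bash
python3 -c "
from rig import *
print(finish_job())"
```

```text
the job is handed in; nothing more can be done
None
```

The job is handed in at about 13 s of robot time: the yellow cover was pried off with the tool and lies on the bench, the tool is back upright in its stand and released, and the blue cover is still on its box.

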